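# Set the seedling-water valve two turns open and keep hold of it

## Robot

A 7-joint arm with a two-finger parallel gripper is mounted at the origin on the work surface. World frame = base frame: x ahead of the robot, y to its left, z up, the work surface at z = 0. Lengths are in mm, angles in rad, forces in N, time in s.
With the tool pointing down it reaches from about 425 to 1025 mm from the base axis. Payload 9.4 kg.
Tool frame: the origin (TCP) lies at the very end of the fingers, on their centre line; the grasp point (between the pads) lies 19 mm behind it; z points along the fingers, y is the line along which they close (so a half turn about z gives the same grasp; the last joint's range is limited). The gripper opens to 85 mm and grips with 20 to 120 N. Pads are 22 mm wide; open, the fingers measure 114 mm over their backs; the gripper's body (76 mm by 85 mm) begins 54 mm behind the grasp point. The pads swing forward as they close: fully open they stand 13 mm farther back than shut.
Start: joints at [-1.341, 0.599, -0.003, 1.599, 0.002, 0.943, -0.08], TCP at [218.961, 691.144, 231.275] pointing down, gripper open.
Joint ranges: [-2.57, 2.57], [-0.35, 1.97], [-1.29, 1.29], [0.11, 2.56], [-1.05, 4.19], [0.11, 1.86], [-2.63, 2.63]. Speed limits (rad/s): [2.22, 2.22, 3.01, 3.01, 3.14, 3.14, 3.14].

## Interface

Orientations are given as a 3x3 rotation matrix whose columns are the frame's x, y, z axes.
In Python, from station import r gives the robot as it stands.
- The arm moves only by the tool send_rows, never from a script. Its argument "motion" is a list of rows, each an object of numbers: "tx", "ty", "tz": the shift along the world's x, y, z in mm; "rx", "ry", "rz": the turn, a rotation vector about the world's x, y, z in degrees. A call has 1 to 12 rows; each row shifts and turns the commanded pose from where the row before left it; what a row does not reach is not made up. A row lasts 1/8 s, in which the tool goes at most 62.5 mm and 10.7 degrees, less where a joint would pass 70% of its speed; a pose out of reach is approached as far as the arm can. A call with a gripper value outside its range is refused whole. "jaw" is the opening, from -1 (shut) to 1 (fully open), set as the call begins (left out, the last holds). The fingers move at their own pace and stop on an object; "newtons" is the grip in N (left out, the last holds). Time passes only in rows, so rows that do not move let the fingers close. It gives the time, the measured TCP pose, the force, the opening and the grip force at its end, in the units of the state.
- r.state(): the state, without advancing time (a new reading comes with each control period).
- r.read_camera(name): name is "scene" or "top" or "wrist"; returns a dict with "frame" (480x640x3 uint8, blue, green, red), "fov_y" (degrees; the focal length in pixels is half the picture's height over the tangent of half this angle, whatever the lens; pixels are square), "cx", "cy" (the principal point, pixels), "eye" and "attitude" of the camera in the world. Camera axes: x right, y down, z forward; pixel columns grow to the right and rows downward; lengths in mm; the calibration is good to about 2 mm. A picture is of the moment at which its call begins. There is no depth.
- r.job_done(): hands the job in; it is judged then, once.
Trained networks look in a picture, given as the dict that the camera call returned (one of the last four; its "shot" number tells which), for a name from the list of things; names that differ only in an ending like _2 or _b are one class to them, and where a whole thing is asked for, a point or a joint stands for the part that bears it (a point fixed in the world has none). Each returns a list of dicts, best first, with "confidence" (0 to 1); they miss things now and then, are a little off and sometimes report something else, mostly with a low value. They report only what shows in the picture. A call takes as long as a camera call. They do not tell look-alikes from the thing itself.
- r.spot_in(picture, thing): "rect" ([centre column, centre row, width, height] in pixels, round what is visible of it).
- r.tip_of(picture, thing): "point" ([column, row] in pixels: a listed point, or the origin of a listed thing).
The state is a dict: "clock": time; "joint_positions": joint angles; "dq": joint speeds; "joint_torque": joint torques, N m; "ee_pos": TCP position; "ee_rot": TCP orientation; "wrist_force": force on the tool from outside, world axes, zero at the start; "moment": the same for the moment, N m; "opening": finger opening in mm; "gripper_force": force on a finger pad.
Only numpy, scipy, OpenCV 4.12 (cv2) and the standard library are available. Lean on these libraries where they do the work, as an engineer would, in place of code of your own. Each camera call takes 0.05 s, during which the arm holds its last target. There are 200 camera calls.

## Task

Set the water valve on the lab bench for the seedlings: turn its wheel by the upright revolving handle clockwise (seen from above) until it is closed against its stop, then open it anticlockwise by exactly two full turns from the stop. Finish while still gripping the handle, keeping the wheel still there; do not let go. Leave the petri dish, the slide box and the plant pot where they are.

Things in the scene. Friction and masses are not known exactly. Their poses are not given: they have to be found in the camera images.
- wheel (a joint): Opening of the valve wheel in rad, over several turns: 0 at the closed stop, growing anticlockwise seen from above (2 pi a turn); hard stops at 0 and 8 pi. Starts 0.4 to 0.9 turn open. Turns about a vertical stem, does not rise, needs 0.12 N m (2 to 3 N at the handle), stays where left. At the stop it stops dead: about 10 N on the handle is enough to feel it; much more may slip from the fingers.
- hub (a point): Centre of the top of the wheel's hub, on the vertical axis of the wheel, 101 mm above the bench. The wheel is dark steel, 127 mm across, with three spokes; its rim's top is 97 mm above the bench. It sits on a brass valve body bolted to the bench, with a hose nozzle pointing sideways 111 mm out from the axis at 38 mm height.
- valve: The brass valve body, fixed to the bench; origin on the wheel's axis at bench height; its x axis points along the hose nozzle. With the wheel at its closed stop the handle stands in the direction of this x axis (above the nozzle), and again at every full turn.
- handle_mid (a point): Middle of the upright black plastic handle, a round grip 22 mm in diameter and 52 mm tall, standing on the wheel with its axis vertical and 50 mm from the wheel's axis; this point is 126 mm above the bench, the handle reaches from 100 to 152 mm. The handle spins freely on its own pin, so it can be gripped from above and carried round the circle without turning the hand.
- petri: Bystander: closed clear petri dish, 92 mm across, 17 mm tall, lying on the bench; origin under its centre. Leave it alone.
- slide_box: Bystander: wooden box of microscope slides, 85 x 100 x 30 mm; origin under its centre. Leave it alone.
- plant_pot: Bystander: white plastic pot with a sprout, 74 mm across, 64 mm tall without the 50 mm sprout; origin under its centre. Leave it alone.
Things that resemble listed ones, but are neither listed nor needed, are in the scene too. What is shaped like the valve but red or white is not meant.

How it is judged:
By the outcome, as a careful person would: the job done as asked, in the order asked, and still so for the second after the job is handed in, while the arm keeps its last pose, push and grip.
It also fails if it takes over 72 s, if anything falls off the work surface, if the arm or the gripper's body presses on something with over 40 N, if the wrist force passes 120 N, or if a joint passes its speed limit or range.

## Working session

There is one attempt and no reset: what is moved stays moved. The work goes in short steps, Python scripts to look and compute and a tool call to move; the robot and the scene stay as the last step left them, time stands still between calls to the robot, and variables do not carry over. Pictures are saved under pics/ and viewed, at most 10 in all, crops included, and the job is handed in when it is done.

Besides the shell and the picture viewer there is one more tool, called by a JSON object that holds its "op" and its "data". send_rows: Moves the arm, as the interface text tells. Its arguments: {"type":"object","properties":{"motion":{"type":"array","items":{"type":"object","properties":{"tx":{"type":"number"},"ty":{"type":"number"},"tz":{"type":"number"},"rx":{"type":"number"},"ry":{"type":"number"},"rz":{"type":"number"}}}},"jaw":{"type":"number"},"newtons":{"type":"number"}},"required":["motion"]}

```bash
mkdir -p pics; ls; cat > h.py <<'E'
import numpy as np, cv2
from station import r
def ray(p,uv):
    f=240/np.tan(np.radians(p["fov_y"])/2)
    d=np.array(p["attitude"])@np.array([(uv[0]-p["cx"])/f,(uv[1]-p["cy"])/f,1.])
    return np.array(p["eye"]),d
def atz(p,uv,z):
    e,d=ray(p,uv); return e+d*(z-e[2])/d[2]
def proj(p,X):
    f=240/np.tan(np.radians(p["fov_y"])/2)
    c=np.array(p["attitude"]).T@(np.array(X)-np.array(p["eye"]))
    return p["cx"]+f*c[0]/c[2],p["cy"]+f*c[1]/c[2]
E
python3 - <<'E'
from h import *
np.set_printoptions(precision=1,suppress=True)
s=r.state();print(s["clock"],s["ee_pos"],s["ee_rot"],s["opening"])
ps=[]
for n in("top","scene"):
    p=r.read_camera(n);ps.append(p["frame"]);print(n,p["eye"],p["fov_y"],p["frame"].shape)
    for t,z in(("hub",101),("handle_mid",126),("valve",0),("petri",0),("slide_box",0),("plant_pot",0)):
        for d in r.tip_of(p,t)[:3]:print(t,np.array(d["point"]),round(d["confidence"],2),atz(p,d["point"],z))
    cv2.imwrite(f"pics/{n}0.png",p["frame"])
E
```

```text
pics
0.0 [218.8 690.7 230.4] [[-1.   0.3 -0. ]
 [ 0.3  1.  -0. ]
 [-0.  -0.  -1. ]] 85.40904308526858
top [ 475.3   31.8 1181.3] 53.889976888667306 (480, 640, 3)
hub [350.5 233.6] 0.97 [559. -69. 101.]
hub [430.5 185.1] 0.76 [ 667.6 -259.1  101. ]
hub [260.  241.8] 0.61 [545.2 138.8 101. ]
handle_mid [449.6 197.5] 0.58 [ 633.8 -294.9  126. ]
handle_mid [268.1 262. ] 0.49 [498.1 119.1 126. ]
handle_mid [338.1 250.6] 0.46 [519.5 -37.6 126. ]
valve [259.9 246.8] 0.84 [539.3 149.2   0. ]
valve [417.9 189.6] 0.77 [ 674.8 -253.6    0. ]
valve [343.6 233.1] 0.64 [568.5 -61.1   0. ]
petri [161.8 291. ] 0.72 [436.2 392.2   0. ]
petri [343.7 233.7] 0.4 [567.  -61.3   0. ]
slide_box [178.8 220.6] 0.93 [609.8 349.5   0. ]
plant_pot [456.7 284.4] 0.8 [ 432.2 -341.9    0. ]
plant_pot [347.9 234.6] 0.34 [564.4 -71.8   0. ]
scene [1039.3  461.3  926. ] 46.75534461430362 (480, 640, 3)
hub [368.8 280.8] 0.95 [547.1 142.1 101. ]
hub [180.7 204.8] 0.82 [ 667.3 -250.1  101. ]
hub [280.3 220.3] 0.72 [557.  -77.1 101. ]
handle_mid [378.7 250.1] 0.71 [496.8 120.7 126. ]
handle_mid [176.9 175.3] 0.67 [ 633.3 -299.1  126. ]
handle_mid [305.4 217.1] 0.63 [532.4 -32.  126. ]
valve [280.1 259.9] 0.86 [574.9 -64.7   0. ]
valve [186.5 237.1] 0.85 [ 671.6 -253.2   -0. ]
valve [362.5 306. ] 0.72 [541.7 133.    0. ]
petri [504.6 352.6] 0.62 [435.9 389.8   0. ]
slide_box [432.2 407.6] 0.72 [615.8 355.    0. ]
plant_pot [241.1 162.6] 0.87 [ 434.8 -343.3    0. ]
plant_pot [280.2 258.9] 0.44 [572.9 -66.4   0. ]
```

View pics/top0.png

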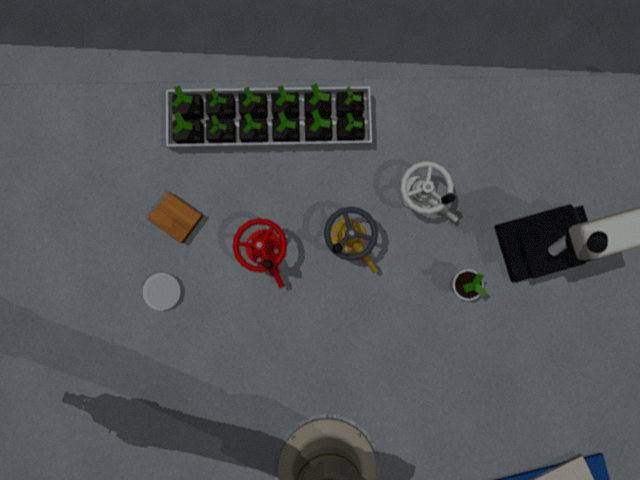

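View pics/scene0.png

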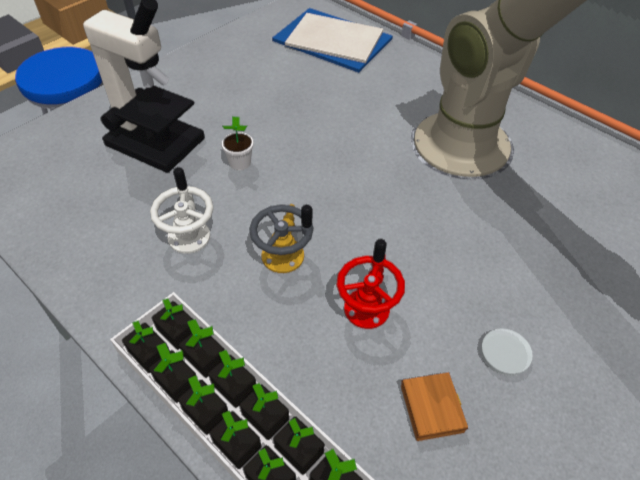

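The top and scene pictures agree. The real valve is the dark wheel on the brass body, with its hub near top px (350,234), nozzle tip near (373,268) and handle near (338,249). That puts it roughly 0.77 turn open. The red valve is at (260,245), the white one at (428,187), and the bystanders are clear of the wheel. Next I move over the wheel, turning the hand so the fingers close along the tangent at the stop.

{"op": "send_rows", "data": {"motion": [{"tx": 19,"ty": -46,"tz": 4,"rz": -7.8},{"tx": 19,"ty": -46,"tz": 4,"rz": -7.8},{"tx": 19,"ty": -46,"tz": 4,"rz": -7.8},{"tx": 19,"ty": -46,"tz": 4,"rz": -7.8},{"tx": 19,"ty": -46,"tz": 4,"rz": -7.8},{"tx": 19,"ty": -46,"tz": 4,"rz": -7.8},{"tx": 19,"ty": -46,"tz": 4,"rz": -7.8},{"tx": 19,"ty": -46,"tz": 4,"rz": -7.8}]}}

```text
validation failed for argument at $.mo...
```

{"op": "send_rows", "data": {"motion": [{"tx": 19,"ty": -46,"tz": 4,"rz": -7.8},{"tx": 19,"ty": -46,"tz": 4,"rz": -7.8},{"tx": 19,"ty": -46,"tz": 4,"rz": -7.8},{"tx": 19,"ty": -46,"tz": 4,"rz": -7.8},{"tx": 19,"ty": -46,"tz": 4,"rz": -7.8},{"tx": 19,"ty": -46,"tz": 4,"rz": -7.8},{"tx": 19,"ty": -46,"tz": 4,"rz": -7.8},{"tx": 0,"ty": 0},{"tx": 0}]}}

```text
validation failed for argument at $.mo...
```

```bash
python3 - <<'E'
from h import *
np.set_printoptions(precision=2,suppress=True)
s=r.state();print(s["clock"],s["ee_pos"],np.array(s["ee_rot"]),np.array(s["joint_positions"]),s["wrist_force"])
for n in("wrist","top"):
    p=r.read_camera(n);print(n,p["eye"])
    for t,z in(("hub",101),("handle_mid",126),("valve",0)):
        for d in r.tip_of(p,t)[:3]:print(t,np.array(d["point"]),round(d["confidence"],2),atz(p,d["point"],z))
    cv2.imwrite(f"pics/{n}1.png",p["frame"])
    hsv=cv2.cvtColor(p["frame"],cv2.COLOR_BGR2HSV)
E
```

```text
0.7 [218.98 691.17 231.31] [[-0.95  0.3   0.  ]
 [ 0.3   0.95  0.  ]
 [-0.    0.   -1.  ]] [-1.34  0.6  -0.    1.6   0.    0.94 -0.08] [-0.49 -0.68 -0.46]
wrist [150.83 714.03 374.27]
top [ 475.28   31.8  1181.33]
hub [432.8 182.7] 0.88 [ 673.17 -264.76  101.  ]
hub [349.4 232.9] 0.75 [560.64 -66.5  101.  ]
hub [259.6 239.9] 0.68 [549.61 139.6  101.  ]
handle_mid [445.8 199.6] 0.56 [ 629.18 -285.98  126.  ]
handle_mid [336.4 249.1] 0.41 [522.99 -33.93 126.  ]
valve [418.8 190.5] 0.9 [ 672.4  -255.78    0.  ]
valve [344.5 235.6] 0.83 [562.12 -63.14   0.  ]
valve [261.4 247.5] 0.83 [537.43 145.54   0.  ]
```

View pics/wrist1.png

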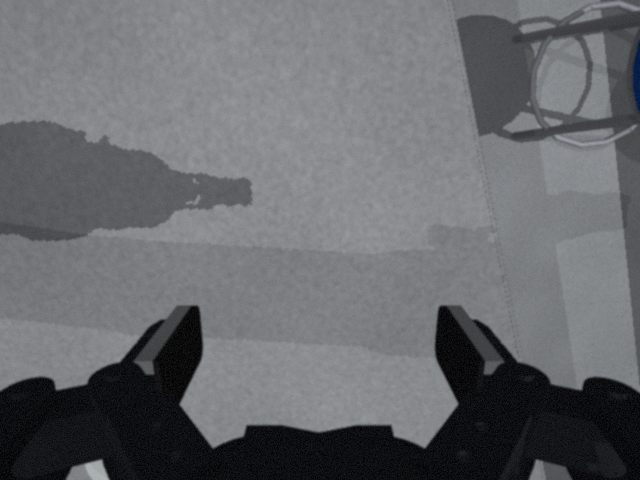

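The wrist picture shows only empty bench, because both moves were refused. I'll resend with all six fields in every row.

{"op": "send_rows", "data": {"motion": [{"tx": 19,"ty": -46,"tz": 4,"rx": 0,"ry": 0,"rz": -7.8},{"tx": 19,"ty": -46,"tz": 4,"rx": 0,"ry": 0,"rz": -7.8},{"tx": 19,"ty": -46,"tz": 4,"rx": 0,"ry": 0,"rz": -7.8},{"tx": 19,"ty": -46,"tz": 4,"rx": 0,"ry": 0,"rz": -7.8},{"tx": 19,"ty": -46,"tz": 4,"rx": 0,"ry": 0,"rz": -7.8},{"tx": 19,"ty": -46,"tz": 4,"rx": 0,"ry": 0,"rz": -7.8},{"tx": 19,"ty": -46,"tz": 4,"rx": 0,"ry": 0,"rz": -7.8},{"tx": 19,"ty": -46,"tz": 4,"rx": 0,"ry": 0,"rz": -7.8}]}}

```text
clock: 2.1
ee_pos: [371.5, 321.7, 263.7]
ee_rot: [[-0.17, 0.985, 0.0], [0.985, 0.17, 0.001], [0.001, 0.001, -1.0]]
wrist_force: [2.0, 0.3, 0.5]
opening: 85.2
gripper_force: 0.0
```

{"op": "send_rows", "data": {"motion": [{"tx": 18,"ty": -46,"tz": 2,"rx": 0,"ry": 0,"rz": -7.8},{"tx": 18,"ty": -46,"tz": 2,"rx": 0,"ry": 0,"rz": -7.8},{"tx": 18,"ty": -46,"tz": 2,"rx": 0,"ry": 0,"rz": -7.8},{"tx": 18,"ty": -46,"tz": 2,"rx": 0,"ry": 0,"rz": -7.8},{"tx": 18,"ty": -46,"tz": 2,"rx": 0,"ry": 0,"rz": -7.8},{"tx": 18,"ty": -46,"tz": 2,"rx": 0,"ry": 0,"rz": -7.8},{"tx": 18,"ty": -46,"tz": 2,"rx": 0,"ry": 0,"rz": -7.8},{"tx": 18,"ty": -40,"tz": 2,"rx": 0,"ry": 0,"rz": -7.8},{"tx": 0,"ty": 0,"tz": 0,"rx": 0,"ry": 0,"rz": 0}]}}

```text
clock: 3.22
ee_pos: [515.9, -42.0, 279.8]
ee_rot: [[0.796, 0.606, 0.002], [0.606, -0.796, -0.002], [0.0, 0.002, -1.0]]
wrist_force: [0.3, 0.3, -0.0]
opening: 85.6
gripper_force: 0.0
```

```bash
python3 - <<'E'
from h import *
np.set_printoptions(precision=2,suppress=True)
s=r.state();print(s["clock"],s["ee_pos"],np.array(s["ee_rot"]),np.array(s["joint_positions"]),s["wrist_force"])
p=r.read_camera("wrist");print(p["eye"])
for t,z in(("hub",101),("handle_mid",126),("valve",0)):
    for d in r.tip_of(p,t)[:3]:print(t,np.array(d["point"]),round(d["confidence"],2),atz(p,d["point"],z))
cv2.imwrite("pics/wrist2.png",p["frame"])
E
```

```text
3.225 [515.94 -42.05 279.75] [[ 0.8   0.61  0.  ]
 [ 0.61 -0.8  -0.  ]
 [ 0.    0.   -1.  ]] [-0.55  0.35  0.7   2.04 -0.29  0.85 -0.6 ] [ 0.25  0.33 -0.  ]
[573.64   2.95 422.75]
hub [135.6  32.1] 0.96 [542.95 147.11 101.  ]
hub [376.9 185.4] 0.88 [563.13 -65.6  101.  ]
hub [625.7 218.8] 0.81 [ 667.28 -248.89  101.  ]
handle_mid [316.2 201.5] 0.68 [526.6 -31.4 126. ]
handle_mid [118.9  98.6] 0.64 [501.08 124.01 126.  ]
valve [182.3  58.5] 0.73 [540.55 144.27   0.  ]
valve [366.5 168.7] 0.67 [566.82 -67.07   0.  ]
valve [558.1 197.6] 0.64 [ 668.06 -251.38    0.  ]
```

View pics/wrist2.png

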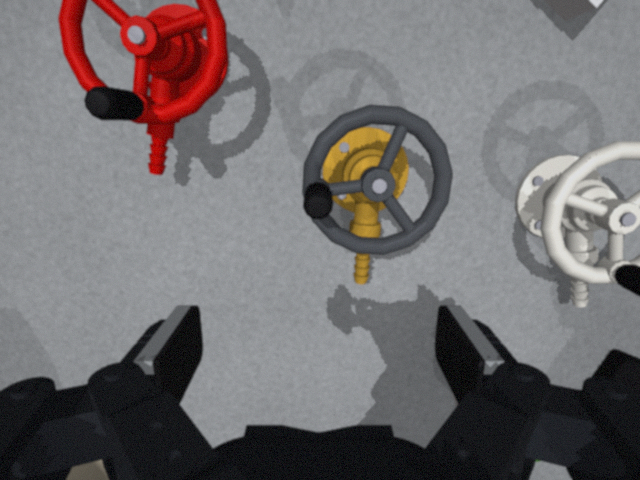

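The wrist view shows the dark wheel's hub at px (377,185), its handle at (317,201) and the nozzle tip at (362,281). In world coordinates the handle is at (526.6,−31.4), exactly 50 mm from the hub at (563,−65.5). I'll centre over it, descend and grip.

{"op": "send_rows", "data": {"motion": [{"tx": 11,"ty": 11,"tz": -17,"rx": 0,"ry": 0,"rz": 0},{"tx": 0,"ty": 0,"tz": -30,"rx": 0,"ry": 0,"rz": 0},{"tx": 0,"ty": 0,"tz": -30,"rx": 0,"ry": 0,"rz": 0},{"tx": 0,"ty": 0,"tz": -30,"rx": 0,"ry": 0,"rz": 0},{"tx": 0,"ty": 0,"tz": -30,"rx": 0,"ry": 0,"rz": 0},{"tx": 0,"ty": 0,"tz": -20,"rx": 0,"ry": 0,"rz": 0},{"tx": 0,"ty": 0,"tz": -9,"rx": 0,"ry": 0,"rz": 0},{"tx": 0,"ty": 0,"tz": 0,"rx": 0,"ry": 0,"rz": 0}]}}

```text
clock: 4.42
ee_pos: [525.8, -27.3, 112.5]
ee_rot: [[0.792, 0.611, -0.001], [0.611, -0.792, -0.0], [-0.001, -0.001, -1.0]]
wrist_force: [-0.6, -0.2, -0.3]
opening: 85.6
gripper_force: 0.0
```

{"op": "send_rows", "data": {"motion": [{"tx": 0,"ty": 0,"tz": 0,"rx": 0,"ry": 0,"rz": 0},{"tx": 0,"ty": 0,"tz": 0,"rx": 0,"ry": 0,"rz": 0},{"tx": 0,"ty": 0,"tz": 0,"rx": 0,"ry": 0,"rz": 0},{"tx": 0,"ty": 0,"tz": 0,"rx": 0,"ry": 0,"rz": 0},{"tx": 0,"ty": 0,"tz": 0,"rx": 0,"ry": 0,"rz": 0},{"tx": 0,"ty": 0,"tz": 0,"rx": 0,"ry": 0,"rz": 0},{"tx": 0,"ty": 0,"tz": 0,"rx": 0,"ry": 0,"rz": 0},{"tx": 0,"ty": 0,"tz": 0,"rx": 0,"ry": 0,"rz": 0}], "jaw": -1, "newtons": 50}}

```text
clock: 5.42
ee_pos: [529.8, -30.6, 114.7]
ee_rot: [[0.793, 0.609, 0.008], [0.609, -0.793, -0.004], [0.004, 0.008, -1.0]]
wrist_force: [8.4, -9.1, 2.5]
opening: 20.6
gripper_force: 49.0
```

```bash
python3 - <<'E'
from h import *
np.set_printoptions(precision=2,suppress=True)
s=r.state();print(s["clock"],s["ee_pos"],np.array(s["joint_positions"]),s["wrist_force"],s["opening"],s["gripper_force"])
p=r.read_camera("wrist")
for t,z in(("hub",101),("handle_mid",126)):
    for d in r.tip_of(p,t)[:2]:print(t,np.array(d["point"]),round(d["confidence"],2),atz(p,d["point"],z))
cv2.imwrite("pics/wrist3.png",p["frame"])
# nozzle direction from wrist2 pose
q=dict(p);q["eye"]=[573.64,2.95,422.75];n=atz(q,[362,281],38)
h=np.array([563,-65.5]);v=n[:2]-h;a=np.array([526.6,-31.4])-h
print(n,np.hypot(*v),np.degrees(np.arctan2(v[1],v[0])),np.degrees(np.arctan2(a[1],a[0])))
E
```

```text
5.425 [529.84 -30.59 114.66] [-0.37  0.59  0.47  2.17 -0.55  0.49 -0.39] [ 8.44 -9.12  2.51] 20.640196920569863 49.011557478806935
hub [433.1 286.1] 0.75 [563.87 -65.73 101.  ]
handle_mid [319.9 332.6] 0.72 [527.97 -31.85 126.  ]
[ 477.6  -131.73   38.  ] 108.069761438392 -142.20738434874488 136.86856127685826
```

View pics/wrist3.png

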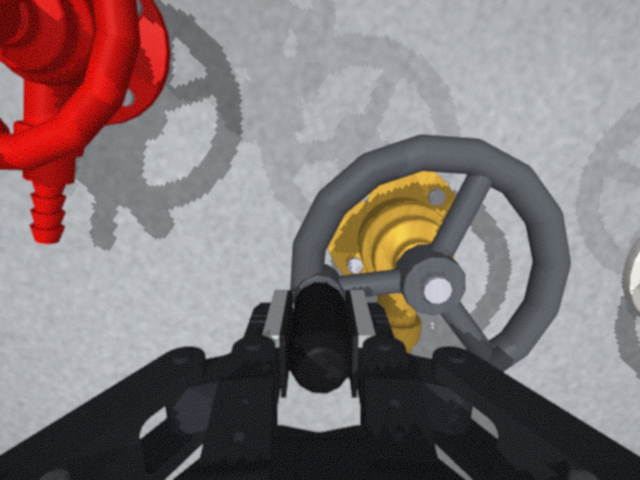

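The handle sits between the pads (opening 20.6 mm, grip 49 N). It is at about 135.5°, the nozzle is at −142.2°, so the stop is about 277° clockwise. I'll turn clockwise round the hub at (563.5,−65.6) in 15° rows.

{"op": "send_rows", "data": {"motion": [{"tx": 2.1,"ty": -2.3,"tz": 0,"rx": 0,"ry": 0,"rz": 0},{"tx": 10.3,"ty": 8,"tz": 0,"rx": 0,"ry": 0,"rz": 0},{"tx": 12.1,"ty": 5,"tz": 0,"rx": 0,"ry": 0,"rz": 0},{"tx": 12.9,"ty": 1.7,"tz": 0,"rx": 0,"ry": 0,"rz": 0},{"tx": 12.9,"ty": -1.7,"tz": 0,"rx": 0,"ry": 0,"rz": 0},{"tx": 12.1,"ty": -5,"tz": 0,"rx": 0,"ry": 0,"rz": 0},{"tx": 10.3,"ty": -8,"tz": 0,"rx": 0,"ry": 0,"rz": 0},{"tx": 8,"ty": -10.3,"tz": 0,"rx": 0,"ry": 0,"rz": 0},{"tx": 5,"ty": -12.1,"tz": 0,"rx": 0,"ry": 0,"rz": 0},{"tx": 1.7,"ty": -12.9,"tz": 0,"rx": 0,"ry": 0,"rz": 0},{"tx": 0,"ty": 0,"tz": 0,"rx": 0,"ry": 0,"rz": 0}]}}

```text
clock: 6.95
ee_pos: [615.2, -67.0, 114.7]
ee_rot: [[0.793, 0.609, 0.004], [0.609, -0.793, -0.001], [0.003, 0.003, -1.0]]
wrist_force: [2.5, -2.3, 7.0]
opening: 20.2
gripper_force: 49.8
```

{"op": "send_rows", "data": {"motion": [{"tx": -1.7,"ty": -12.9,"tz": 0,"rx": 0,"ry": 0,"rz": 0},{"tx": -5,"ty": -12.1,"tz": 0,"rx": 0,"ry": 0,"rz": 0},{"tx": -8,"ty": -10.3,"tz": 0,"rx": 0,"ry": 0,"rz": 0},{"tx": -10.3,"ty": -8,"tz": 0,"rx": 0,"ry": 0,"rz": 0},{"tx": -12.1,"ty": -5,"tz": 0,"rx": 0,"ry": 0,"rz": 0},{"tx": -12.9,"ty": -1.7,"tz": 0,"rx": 0,"ry": 0,"rz": 0},{"tx": -12.9,"ty": 1.7,"tz": 0,"rx": 0,"ry": 0,"rz": 0},{"tx": -12.1,"ty": 5,"tz": 0,"rx": 0,"ry": 0,"rz": 0},{"tx": 0,"ty": 0,"tz": 0,"rx": 0,"ry": 0,"rz": 0},{"tx": 0,"ty": 0,"tz": 0,"rx": 0,"ry": 0,"rz": 0}]}}

```text
clock: 8.2
ee_pos: [538.7, -108.7, 114.6]
ee_rot: [[0.792, 0.61, 0.002], [0.61, -0.792, 0.001], [0.002, 0.0, -1.0]]
wrist_force: [-1.5, 0.5, 14.6]
opening: 20.5
gripper_force: 50.5
```

{"op": "send_rows", "data": {"motion": [{"tx": -5.2,"ty": 4,"tz": 0.5,"rx": 0,"ry": 0,"rz": 0},{"tx": -5.1,"ty": 4,"tz": 0.5,"rx": 0,"ry": 0,"rz": 0},{"tx": -2.9,"ty": 3.2,"tz": 0,"rx": 0,"ry": 0,"rz": 0},{"tx": 0,"ty": 0,"tz": 0,"rx": 0,"ry": 0,"rz": 0},{"tx": 0,"ty": 0,"tz": 0,"rx": 0,"ry": 0,"rz": 0}]}}

```text
clock: 8.82
ee_pos: [525.4, -96.7, 114.6]
ee_rot: [[0.792, 0.611, 0.0], [0.611, -0.792, 0.001], [0.001, -0.001, -1.0]]
wrist_force: [1.8, 1.9, 9.1]
opening: 20.5
gripper_force: 50.0
```

{"op": "send_rows", "data": {"motion": [{"tx": -0.6,"ty": 0.8,"tz": 0,"rx": 0,"ry": 0,"rz": 0},{"tx": -0.6,"ty": 0.8,"tz": 0,"rx": 0,"ry": 0,"rz": 0},{"tx": -0.6,"ty": 0.8,"tz": 0,"rx": 0,"ry": 0,"rz": 0},{"tx": 0,"ty": 0,"tz": 0,"rx": 0,"ry": 0,"rz": 0},{"tx": 0,"ty": 0,"tz": 0,"rx": 0,"ry": 0,"rz": 0}]}}

```text
clock: 9.45
ee_pos: [524.1, -94.9, 114.6]
ee_rot: [[0.792, 0.611, 0.001], [0.611, -0.792, 0.0], [0.001, 0.001, -1.0]]
wrist_force: [3.8, 0.0, 6.2]
opening: 20.5
gripper_force: 49.8
```

{"op": "send_rows", "data": {"motion": [{"tx": -0.6,"ty": 0.8,"tz": 0,"rx": 0,"ry": 0,"rz": 0},{"tx": -0.6,"ty": 0.8,"tz": 0,"rx": 0,"ry": 0,"rz": 0},{"tx": -0.6,"ty": 0.8,"tz": 0,"rx": 0,"ry": 0,"rz": 0},{"tx": 0,"ty": 0,"tz": 0,"rx": 0,"ry": 0,"rz": 0},{"tx": 0,"ty": 0,"tz": 0,"rx": 0,"ry": 0,"rz": 0}]}}

```text
clock: 10.07
ee_pos: [523.9, -94.6, 114.7]
ee_rot: [[0.793, 0.61, 0.005], [0.61, -0.793, -0.003], [0.002, 0.005, -1.0]]
wrist_force: [7.4, -6.7, 0.4]
opening: 20.9
gripper_force: 49.2
```

The stop is felt: the last 3 mm of command gave only 0.4 mm of motion, and the tangential force rose from 2.3 N to 9.8 N. The stop reference is TCP (523.9,−94.6). A fit puts the wheel centre at about (564.4,−65.7) and the stop angle at about 215.5°. Now anticlockwise.

{"op": "send_rows", "data": {"motion": [{"tx": 2.3,"ty": -3.2,"tz": 0,"rx": 0,"ry": 0,"rz": 0},{"tx": 5,"ty": -5,"tz": 0,"rx": 0,"ry": 0,"rz": 0},{"tx": 10.3,"ty": -8,"tz": 0,"rx": 0,"ry": 0,"rz": 0},{"tx": 12.1,"ty": -5,"tz": 0,"rx": 0,"ry": 0,"rz": 0},{"tx": 12.9,"ty": -1.7,"tz": 0,"rx": 0,"ry": 0,"rz": 0},{"tx": 12.9,"ty": 1.7,"tz": 0,"rx": 0,"ry": 0,"rz": 0},{"tx": 12.1,"ty": 5,"tz": 0,"rx": 0,"ry": 0,"rz": 0},{"tx": 10.3,"ty": 8,"tz": 0,"rx": 0,"ry": 0,"rz": 0},{"tx": 8,"ty": 10.3,"tz": 0,"rx": 0,"ry": 0,"rz": 0},{"tx": 5,"ty": 12.1,"tz": 0,"rx": 0,"ry": 0,"rz": 0},{"tx": 1.7,"ty": 12.9,"tz": 0,"rx": 0,"ry": 0,"rz": 0},{"tx": 0,"ty": 0,"tz": 0,"rx": 0,"ry": 0,"rz": 0}]}}

```text
clock: 11.58
ee_pos: [615.1, -64.2, 114.7]
ee_rot: [[0.791, 0.612, 0.001], [0.612, -0.791, 0.001], [0.002, 0.0, -1.0]]
wrist_force: [4.2, 2.3, 6.4]
opening: 20.5
gripper_force: 50.1
```

{"op": "send_rows", "data": {"motion": [{"tx": -1.7,"ty": 12.9,"tz": 0.5,"rx": 0,"ry": 0,"rz": 0},{"tx": -5,"ty": 12.1,"tz": 0,"rx": 0,"ry": 0,"rz": 0},{"tx": -8,"ty": 10.3,"tz": 0,"rx": 0,"ry": 0,"rz": 0},{"tx": -10.3,"ty": 8,"tz": 0,"rx": 0,"ry": 0,"rz": 0},{"tx": -12.1,"ty": 5,"tz": 0,"rx": 0,"ry": 0,"rz": 0},{"tx": -12.9,"ty": 1.7,"tz": 0,"rx": 0,"ry": 0,"rz": 0},{"tx": -12.9,"ty": -1.7,"tz": 0,"rx": 0,"ry": 0,"rz": 0},{"tx": -12.1,"ty": -5,"tz": 0,"rx": 0,"ry": 0,"rz": 0},{"tx": -10.3,"ty": -8,"tz": 0,"rx": 0,"ry": 0,"rz": 0},{"tx": -8,"ty": -10.3,"tz": 0,"rx": 0,"ry": 0,"rz": 0},{"tx": -5,"ty": -12.1,"tz": 0,"rx": 0,"ry": 0,"rz": 0},{"tx": -1.7,"ty": -12.9,"tz": 0,"rx": 0,"ry": 0,"rz": 0}]}}

```text
clock: 13.08
ee_pos: [515.0, -65.1, 114.8]
ee_rot: [[0.792, 0.611, 0.002], [0.611, -0.792, 0.001], [0.002, 0.001, -1.0]]
wrist_force: [10.9, 3.2, -5.5]
opening: 20.4
gripper_force: 49.8
```

{"op": "send_rows", "data": {"motion": [{"tx": 1.7,"ty": -12.9,"tz": 0,"rx": 0,"ry": 0,"rz": 0},{"tx": 5,"ty": -12.1,"tz": 0,"rx": 0,"ry": 0,"rz": 0},{"tx": 8,"ty": -10.3,"tz": 0,"rx": 0,"ry": 0,"rz": 0},{"tx": 10.3,"ty": -8,"tz": 0,"rx": 0,"ry": 0,"rz": 0},{"tx": 12.1,"ty": -5,"tz": 0,"rx": 0,"ry": 0,"rz": 0},{"tx": 12.9,"ty": -1.7,"tz": 0,"rx": 0,"ry": 0,"rz": 0},{"tx": 12.9,"ty": 1.7,"tz": 0,"rx": 0,"ry": 0,"rz": 0},{"tx": 12.1,"ty": 5,"tz": 0,"rx": 0,"ry": 0,"rz": 0},{"tx": 10.3,"ty": 8,"tz": 0,"rx": 0,"ry": 0,"rz": 0},{"tx": 8,"ty": 10.3,"tz": 0,"rx": 0,"ry": 0,"rz": 0},{"tx": 5,"ty": 12.1,"tz": 0,"rx": 0,"ry": 0,"rz": 0},{"tx": 1.7,"ty": 12.9,"tz": 0,"rx": 0,"ry": 0,"rz": 0}]}}

```text
clock: 14.58
ee_pos: [615.2, -66.9, 114.8]
ee_rot: [[0.793, 0.609, 0.002], [0.609, -0.793, -0.002], [0.0, 0.003, -1.0]]
wrist_force: [3.6, -2.8, -0.1]
opening: 20.5
gripper_force: 50.5
```

{"op": "send_rows", "data": {"motion": [{"tx": -1.7,"ty": 12.9,"tz": 0,"rx": 0,"ry": 0,"rz": 0},{"tx": -5,"ty": 12.1,"tz": 0,"rx": 0,"ry": 0,"rz": 0},{"tx": -8,"ty": 10.3,"tz": 0,"rx": 0,"ry": 0,"rz": 0},{"tx": -10.3,"ty": 8,"tz": 0,"rx": 0,"ry": 0,"rz": 0},{"tx": -12.1,"ty": 5,"tz": 0,"rx": 0,"ry": 0,"rz": 0},{"tx": -12.9,"ty": 1.7,"tz": 0,"rx": 0,"ry": 0,"rz": 0},{"tx": -12.9,"ty": -1.7,"tz": 0,"rx": 0,"ry": 0,"rz": 0},{"tx": -12.1,"ty": -5,"tz": 0,"rx": 0,"ry": 0,"rz": 0},{"tx": -10.3,"ty": -8,"tz": 0,"rx": 0,"ry": 0,"rz": 0},{"tx": -8,"ty": -10.3,"tz": 0,"rx": 0,"ry": 0,"rz": 0},{"tx": -5,"ty": -12.1,"tz": 0,"rx": 0,"ry": 0,"rz": 0},{"tx": -1.7,"ty": -12.9,"tz": 0,"rx": 0,"ry": 0,"rz": 0}]}}

```text
clock: 16.08
ee_pos: [515.0, -65.3, 114.8]
ee_rot: [[0.792, 0.611, 0.002], [0.611, -0.792, 0.0], [0.002, 0.001, -1.0]]
wrist_force: [10.5, 3.2, -7.5]
opening: 20.3
gripper_force: 49.8
```

{"op": "send_rows", "data": {"motion": [{"tx": 1.7,"ty": -12.9,"tz": 0,"rx": 0,"ry": 0,"rz": 0},{"tx": 2,"ty": -6,"tz": 0,"rx": 0,"ry": 0,"rz": 0},{"tx": 3,"ty": -6,"tz": 0,"rx": 0,"ry": 0,"rz": 0},{"tx": 0,"ty": 0,"tz": 0,"rx": 0,"ry": 0,"rz": 0},{"tx": 0,"ty": 0,"tz": 0,"rx": 0,"ry": 0,"rz": 0}]}}

```text
clock: 16.7
ee_pos: [520.9, -89.8, 114.8]
ee_rot: [[0.792, 0.611, 0.001], [0.611, -0.792, 0.001], [0.001, -0.0, -1.0]]
wrist_force: [5.7, 1.1, -2.8]
opening: 20.7
gripper_force: 50.6
```

{"op": "send_rows", "data": {"motion": [{"tx": 1,"ty": -1.5,"tz": 0,"rx": 0,"ry": 0,"rz": 0},{"tx": 1,"ty": -1.5,"tz": 0,"rx": 0,"ry": 0,"rz": 0},{"tx": 1,"ty": -1.5,"tz": 0,"rx": 0,"ry": 0,"rz": 0},{"tx": 0,"ty": 0,"tz": 0,"rx": 0,"ry": 0,"rz": 0},{"tx": 0,"ty": 0,"tz": 0,"rx": 0,"ry": 0,"rz": 0},{"tx": 0,"ty": 0,"tz": 0,"rx": 0,"ry": 0,"rz": 0}]}}

```text
clock: 17.45
ee_pos: [523.1, -93.5, 114.7]
ee_rot: [[0.791, 0.611, -0.001], [0.611, -0.791, 0.002], [0.0, -0.002, -1.0]]
wrist_force: [3.3, 4.0, 1.2]
opening: 20.8
gripper_force: 50.9
```

{"op": "send_rows", "data": {"motion": [{"tx": 0.5,"ty": -0.7,"tz": 0,"rx": 0,"ry": 0,"rz": 0},{"tx": 0.5,"ty": -0.7,"tz": 0,"rx": 0,"ry": 0,"rz": 0},{"tx": 0.1,"ty": -0.1,"tz": 0,"rx": 0,"ry": 0,"rz": 0},{"tx": 0,"ty": 0,"tz": 0,"rx": 0,"ry": 0,"rz": 0},{"tx": 0,"ty": 0,"tz": 0,"rx": 0,"ry": 0,"rz": 0},{"tx": 0,"ty": 0,"tz": 0,"rx": 0,"ry": 0,"rz": 0}]}}

```text
clock: 18.2
ee_pos: [524.0, -94.8, 114.7]
ee_rot: [[0.791, 0.611, -0.001], [0.611, -0.791, 0.002], [0.0, -0.003, -1.0]]
wrist_force: [2.5, 3.7, 3.0]
opening: 20.1
gripper_force: 51.0
```

```bash
python3 - <<'E'
from h import *
np.set_printoptions(precision=2,suppress=True)
s=r.state();print(s["clock"],s["ee_pos"],s["wrist_force"],s["opening"])
p=r.read_camera("scene")
cv2.imwrite("pics/scene4.png",p["frame"])
q=r.read_camera("wrist");cv2.imwrite("pics/wrist4.png",q["frame"])
E
```

```text
18.2 [523.97 -94.82 114.69] [2.52 3.68 2.96] 20.113966398684806
```

View pics/wrist4.png

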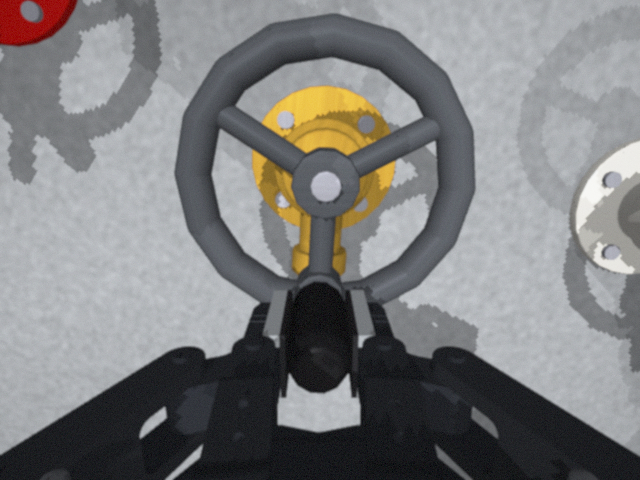

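View pics/scene4.png

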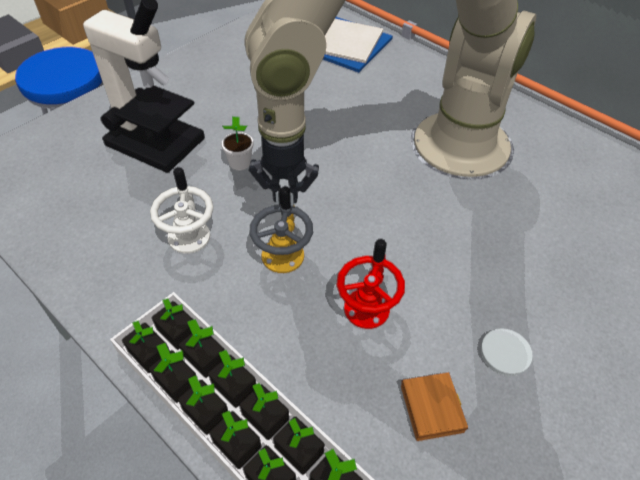

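The wrist view shows the handle, px (320,335), gripped and standing over the nozzle in line with the hub at (326,185). The scene view shows the pot, dish and box where they were. The TCP is within 0.3 mm of the stop reference after two turns, so I'm handing it in.

```bash
python3 -c "
from station import r
print(r.job_done())"
```

```text
the job is handed in; nothing more can be done
None
```

I closed the valve clockwise until the stop was felt at about 10 N, then opened it anticlockwise by two full turns, to within 0.3 mm of the stop position at the handle; I handed it in at 18 s, still gripping the handle, with the dish, box and pot untouched.

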